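# Tighten the union nut of the pantry water filter

## Task

The cartridge of the pantry water filter has been changed and the brass hex nut on its union is still loose. Turn the nut clockwise by hand (with the fingers) until it is hand-tight, then tighten it the last part with the spanner, and lay the spanner back flat on the worktop clear of the filter. Leave the jar, the tin and the bowl where they are.

Things in the scene. Friction and masses are not known exactly. Their poses are not given: they have to be found in the camera images.
- filter: Water filter unit fixed to the worktop: 66 mm square grey head (top at 64 mm) with a white canister, 62 mm diameter (top at 70 mm), running 178 mm along +x; foot plate 100 mm wide from x = -45 to 195 mm; inlet stub to +y, to 61 mm, below 50 mm. Origin on the worktop under the vertical axis of the brass union that rises from the head.
- nut_axis (a point): Centre of the brass hex nut, 104 mm above the worktop, axes as the filter's (does not turn with the nut). Nut: 40 mm across flats, 46 mm across corners, 32 mm high (88 to 120 mm above the worktop). Above it a hose tail 24 mm wide up to 152 mm; below it a pipe 42 mm wide or less.
- nut (a joint): Turn of the captive hex nut, rad; grows clockwise seen from above (tightening); it stays where left, friction 0.25 N m. At 0 one pair of flats faces the filter's +y and -y, the others at 60 degree steps; the nut's yaw is the filter's minus this value. Starts at 0 to 0.35; 1.0 to 1.35 is hand-tight; above 1.7 is tight; hard stop at 2.0.
- spanner: Open-ended steel spanner, 200 mm long, 0.25 kg, lying flat. Origin on its underside at the jaw centre, where the nut's axis lies when seated. Jaw opens to +x: slot 42.6 mm wide, parallel from its back at x = -26 to 16 mm, then flared lips to x = 29 mm; head 77 mm wide, 14 mm thick; handle along -x.
- spanner_grip (a point): Middle of the spanner's handle, 95 mm from the jaw centre along -x, 10 mm above the underside; axes as the spanner's. Handle black, x = -56 to -171 mm from the jaw centre, 24 mm wide (y), 20 mm high, underside flush with the head's.
- jar: Bystander: closed glass jar, 80 mm diameter, 110 mm high; origin under its centre.
- tin: Bystander: food tin, 74 mm diameter, 110 mm high; origin under its centre.
- bowl: Bystander: steel bowl, 130 mm across the rim, 60 mm high; origin under its centre.

How it is judged:
On the way, in this order (a step that is already met when the one before it is completed fails the run):
1. the nut is turned by the fingers to hand-tight: joint value between 1.0 and 1.35, with the fingers on the nut and the spanner off it (value of joint nut between 1 and 1.35 rad and contact force between the fingers and nut above 1 N and contact force between spanner and nut below 0.1 N), for 0.1 s.
2. the nut is tightened beyond 1.7 with the spanner: the spanner presses on the nut (value of joint nut above 1.7 rad and contact force between spanner and nut above 1 N), for 0.1 s.
At the end, for the whole second after the job is handed in: The nut is tight (joint value above 1.7 rad), the spanner lies released, at rest and flat on the worktop (underside within 6 mm of it, tilt under 0.08 rad), not touching the filter, and the jar, tin and bowl are within 30 mm of where they were (value of joint nut above 1.7 rad and height (world z) of spanner below 0.006 m and angle between spanner's own z axis and vertical below 0.08 rad and linear speed of spanner below 0.02 m/s and contact force between spanner and filter below 0.1 N and distance of each of jar, tin, bowl from where it was at the start of the episode below 0.03 m).
It fails at once if the fingers or any other part of the robot touch the nut when it is beyond hand-tight (above 1.4 rad): from there only the spanner may turn it (value of joint nut above 1.4 rad and contact force between any of the fingers, the arm and nut above 1 N).
It fails at once if the spanner presses on the nut before the nut is hand-tight (below 0.9 rad) (value of joint nut below 0.9 rad and contact force between spanner and nut above 1 N).
It fails at once if the spanner is dropped or flung (faster than 1.3 m/s) (linear speed of spanner above 1.3 m/s).
It fails at once if the jar, the tin or the bowl is moved more than 30 mm (distance of any of jar, tin, bowl from where it was at the start of the episode above 0.03 m).
It also fails if it takes over 64 s, if anything falls off the work surface, if the arm or the gripper's body presses on something with over 40 N, if the wrist force passes 120 N, or if a joint passes its speed limit or range.

## Robot

A 7-joint arm with a two-finger parallel gripper is mounted at the origin on the work surface. World frame = base frame: x ahead of the robot, y to its left, z up, the work surface at z = 0. Lengths are in m, angles in rad, forces in N, time in s.
With the tool pointing down it reaches from about 0.35 to 0.9 m from the base axis. Payload 8.1 kg.
Tool frame: the origin (TCP) lies midway between the tips of the shut fingers; the grasp point (between the pads) lies 19 mm behind it; z points along the fingers, y is the line along which they close (so a half turn about z gives the same grasp; the last joint's range is limited). The gripper opens to 92 mm and grips with 3 to 60 N. Pads are 19 mm wide; open, the fingers measure 130 mm over their backs; the gripper's body (75 mm by 190 mm) begins 47 mm behind the grasp point.
Start: joints at [1.043, 0.434, 0.025, 1.573, -0.012, 1.134, -0.075], TCP at [0.258, -0.569, 0.227] pointing down, gripper open.
Joint ranges: [-2.62, 2.62], [-0.44, 2.09], [-1.27, 1.32], [0.08, 2.57], [-1.32, 4.46], [0.12, 2], [-2.74, 2.74]. Speed limits (rad/s): [2.22, 2.22, 3.01, 3.01, 3.14, 3.14, 3.14].

## Interface

Orientations are given as a rotation vector (axis times angle).
In Python, from bench import r gives the robot as it stands.
- The arm moves only by the tool drive_tool, never from a script. Its argument "motion" is text: rows parted by semicolons, each of 4 numbers parted by spaces: the shift along the tool's x, y, z in m, then the turn about the tool's z in rad. In form: dx dy dz yaw; .... A call has exactly 8 rows; each row shifts and turns the commanded pose from where the row before left it, along the tool's axes as they then stand; what a row does not reach is not made up. A row lasts 1/12 s, in which the tool goes at most 41.7 mm and 7.16 degrees, less where a joint would pass 70% of its speed; a pose out of reach is approached as far as the arm can. A call is refused whole if a number of a shift passes 0.0417 or a number of a turn 0.125, either way. A call with a gripper value outside its range is refused whole. "claw" is the opening, from -1 (shut) to 1 (fully open), so that 0 is half open, set as the call begins (left out, the last holds). The fingers move at their own pace and stop on an object; "newtons" is the grip in N (left out, the last holds). Time passes only in rows, so rows that do not move let the fingers close, or fill a call up. It gives the time, the measured TCP pose, the force, the opening and the grip force at its end, in the units of the state.
- r.state(): the state, without advancing time (a new reading comes with each control period).
- r.snapshot(name): name is "side" or "top" or "wrist"; returns (picture, depth): 420x560x3 uint8, red, green, blue; 420x560 float32, m along the optical axis (not along the pixel's ray), 0 where there is no reading.
- r.camera_params(name): a dict with "camera_matrix" (3x3 intrinsics, pixels), "world_from_camera" (4x4, takes a point from camera to world coordinates). Camera axes: x right, y up, looking along -z (the intrinsics and any distortion apply to the point x, -y, -z); pixel columns grow to the right and rows downward; lengths in m; the calibration is good to about 2 mm. The wrist camera is an equidistant fisheye: a pixel r from the principal point sees the ray r / f radians off the axis. A picture is of the moment at which its call begins: read the wrist's pose just before it. camera_params takes no time and is no camera call; for the wrist camera it gives the pose at the moment of the call.
- r.hand_in(): hands the job in; it is judged then, once.
Trained networks look in the newest picture that a camera, given by its name, has taken for a name from the list of things; names that differ only in an ending like _2 or _b are one class to them, and where a whole thing is asked for, a point or a joint stands for the part that bears it (a point fixed in the world has none). Each returns a list of dicts, best first, with "p" (0 to 1); they miss things now and then, are a little off and sometimes report something else, mostly with a low value. They report only what shows in the picture. A call takes as long as a camera call.
- r.outline_of(camera, query): "region" (420x560 bool, what is visible of it) and "box" ([left, top, width, height] in pixels, round what is visible of it).
The state is a dict: "clock": time; "joints": joint angles; "joint_velocities": joint speeds; "joint_efforts": joint torques, N m; "ee_pos": TCP position; "eef_rot": TCP orientation; "ft_force": force on the tool from outside, world axes, zero at the start; "torque": the same for the moment, N m; "opening": finger opening in m; "grip_force": force on a finger pad.
Only numpy, scipy, OpenCV 4.12 (cv2) and the standard library are available. Lean on these libraries where they do the work, as an engineer would, in place of code of your own. Each camera call takes 0.05 s, during which the arm holds its last target. There are 200 camera calls.

## Working session

There is one attempt and no reset: what is moved stays moved. The work goes in short steps, Python scripts to look and compute and a tool call to move; the robot and the scene stay as the last step left them, time stands still between calls to the robot, and variables do not carry over. Pictures are saved under pics/ and viewed, at most 10 in all, crops included, and the job is handed in when it is done.

Besides the shell and the picture viewer there is one more tool, called after ">>>" as a command line: name --argument value ..., lists and objects as JSON in quotes. drive_tool: Moves the arm, as the interface text tells. Its arguments: {"type":"object","properties":{"motion":{"type":"string"},"claw":{"type":"number"},"newtons":{"type":"number"}},"required":["motion"]}

```bash
mkdir -p pics; ls; cat > h.py <<'E'
import numpy as np, cv2
from bench import r
from scipy.spatial.transform import Rotation as R
def pts(cam,d,mask):
    P=r.camera_params(cam);K=np.array(P["camera_matrix"]);T=np.array(P["world_from_camera"])
    v,u=np.nonzero(mask&(d>0));z=d[v,u]
    p=np.c_[(u-K[0,2])/K[0,0]*z,-(v-K[1,2])/K[1,1]*z,-z]
    return p@T[:3,:3].T+T[:3,3]
def save(n,im): cv2.imwrite("pics/"+n,im[:,:,::-1])
E
python3 - <<'E'
from h import *
s=r.state();print(s)
for c in("top","side"):
    im,d=r.snapshot(c);save(c+"0.png",im);np.savez("/tmp/"+c,im=im,d=d)
    P=r.camera_params(c);print(c,P)
    for q in("filter","nut","spanner","jar","tin","bowl"):
        o=r.outline_of(c,q)
        for k in o[:1]:
            p=pts(c,d,k["region"]);np.save(f"/tmp/{c}_{q}",k["region"])
            print(q,k["p"],k["box"],np.median(p,0).round(3),p.min(0).round(3),p.max(0).round(3))
E
```

```text
pics
{'clock': 0.0, 'joints': array([ 1.04338678,  0.43523917,  0.02496423,  1.57410303, -0.01160048,
        1.13400619, -0.07509388]), 'joint_velocities': array([-8.14190210e-04,  1.41840422e-03, -1.34186419e-04, -8.64989794e-04,
       -6.65157198e-05,  5.70484419e-05,  8.44729639e-07]), 'joint_efforts': array([-2.52163200e-04, -6.67840862e+01,  9.85128209e-01, -3.14462042e+01,
       -6.05644472e-02,  4.28225286e-02,  2.08558299e-04]), 'ee_pos': array([ 0.25732948, -0.5689961 ,  0.22593253]), 'eef_rot': array([-3.06950550e+00, -6.61872695e-01,  7.49047267e-04]), 'ft_force': array([ 0.1911776 , -0.22619428,  0.19348491]), 'torque': array([-0.03048877,  0.0190575 ,  0.01555112]), 'grip_force': 0.0, 'opening': 0.09137987326595554}
top {'camera_matrix': array([[442.45896272,   0.        , 279.334412  ],
       [  0.        , 442.45896272, 205.16970983],
       [  0.        ,   0.        ,   1.        ]]), 'world_from_camera': array([[ 0.01257088,  0.99300413, -0.11740856,  0.456944  ],
       [-0.99989454,  0.01162966, -0.00869829, -0.00798336],
       [-0.00727202,  0.11750553,  0.9
[... 1050 characters left out ...]
,  0.66124175,  0.79964636],
       [ 0.        ,  0.        ,  0.        ,  1.        ]])}
filter 0.74 [163.5, 203.4, 93.5, 83.2] [0.621 0.114 0.052] [ 0.556 -0.02  -0.005] [0.854 0.165 0.153]
nut 0.93 [212.1, 223.0, 22.4, 23.9] [0.595 0.116 0.11 ] [0.585 0.088 0.086] [0.625 0.127 0.122]
spanner 0.72 [345.5, 183.2, 81.4, 33.3] [ 0.454 -0.303  0.012] [ 0.349 -0.348 -0.005] [ 0.55  -0.239  0.022]
jar 0.91 [177.4, 280.7, 46.6, 66.1] [0.509 0.264 0.085] [ 0.486  0.157 -0.005] [0.618 0.291 0.113]
tin 0.6 [76.0, 267.5, 49.0, 56.3] [0.69  0.351 0.087] [ 0.675  0.281 -0.003] [0.834 0.38  0.112]
bowl 0.65 [292.6, 131.2, 45.7, 36.9] [ 0.713 -0.365  0.037] [ 0.636 -0.422 -0.004] [ 0.828 -0.276  0.063]
```

```bash
python3 - <<'E'
from h import *
for c in("top",):
    Z=np.load(f"/tmp/{c}.npz");d=Z["d"];im=Z["im"]
    all_=pts(c,d,d>0)
    # hose tail / nut
    near=all_[(abs(all_[:,0]-.605)<.06)&(abs(all_[:,1]-.1)<.06)]
    for a,b in((.112,.125),(.14,.16)):
        q=near[(near[:,2]>a)&(near[:,2]<b)];print(a,len(q),q.mean(0),cv2.minAreaRect(q[:,:2].astype(np.float32)))
    m=np.load("/tmp/top_spanner.npy");q=pts(c,d,m);q=q[(q[:,2]>.007)]
    print("sp",cv2.minAreaRect(q[:,:2].astype(np.float32)))
    h=q[q[:,2]>.0175];print("handle",len(h),h.mean(0),cv2.minAreaRect(h[:,:2].astype(np.float32)))
    f=near=all_[(all_[:,2]>.055)&(all_[:,2]<.075)&(all_[:,0]>.55)&(all_[:,0]<.85)&(abs(all_[:,1]-.1)<.1)]
    print("filt",cv2.minAreaRect(f[:,:2].astype(np.float32)))
    f=all_[(all_[:,2]>.045)&(all_[:,2]<.06)&(all_[:,0]>.55)&(all_[:,0]<.85)&(abs(all_[:,1]-.1)<.1)]
    a=cv2.resize(im[110:320,110:460],None,fx=2.2,fy=2.2,interpolation=cv2.INTER_CUBIC);save("t.png",a)
Z=np.load("/tmp/side.npz");save("s.png",cv2.resize(Z["im"][180:320,130:290],None,fx=4,fy=4,interpolation=cv2.INTER_CUBIC))
E
```

```text
0.112 168 [0.60631469 0.10115576 0.12018967] ((0.607502281665802, 0.10159870982170105), (0.04348399117588997, 0.038856036961078644), 41.47477340698242)
0.14 56 [0.60706817 0.10102739 0.14917048] ((0.6071927547454834, 0.10113900154829025), (0.01601269096136093, 0.018275685608386993), 87.2452163696289)
sp ((0.4471624791622162, -0.30825334787368774), (0.19737638533115387, 0.0720682144165039), 18.265905380249023)
handle 310 [ 0.40962292 -0.31440489  0.0199869 ] ((0.4467698931694031, -0.2954530715942383), (0.19843868911266327, 0.05889788269996643), 9.420306205749512)
filt ((0.6790914535522461, 0.09149549901485443), (0.06633251905441284, 0.21019984781742096), 81.5693359375)
```

View pics/t.png

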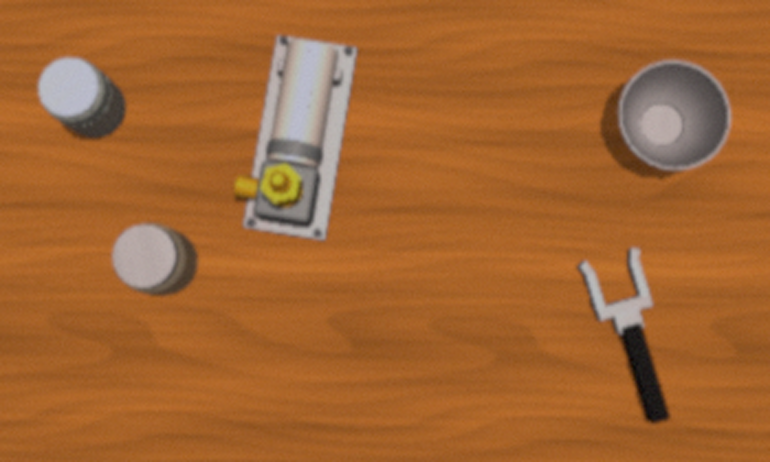

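View pics/s.png

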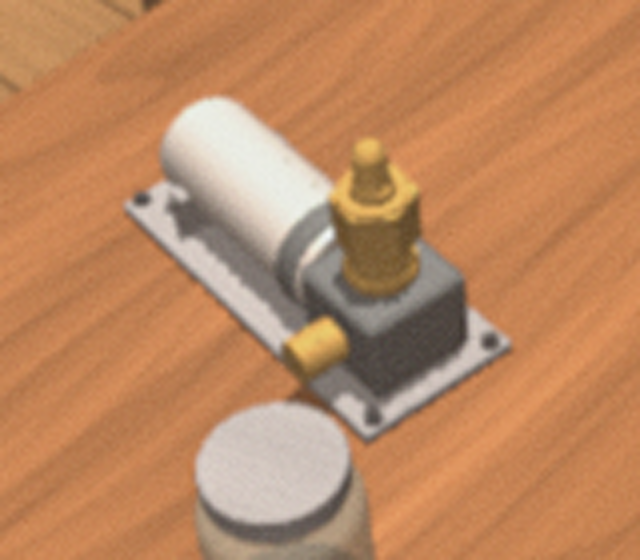

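The top view shows the filter (nut near px 282,185), jar, tin and bowl. The spanner is at right, with its jaw facing up at about yaw 18°. The side view shows the nut above the head, with the jar in front of it.

```bash
cat >> h.py <<'E'
def psi(s=None):
    s=s or r.state(); m=R.from_rotvec(s["eef_rot"]).as_matrix(); return np.arctan2(m[1,1],m[0,1])
def plan(x,y,z,ps,n,s=None):
    """per-row moves to world x,y,z with tool-y heading ps(deg)"""
    s=s or r.state(); m=R.from_rotvec(s["eef_rot"]).as_matrix()
    dps=(np.deg2rad(ps)-psi(s)+np.pi)%(2*np.pi)-np.pi; yaw=-dps/n   # tool z down
    D=np.array([x,y,z])-s["ee_pos"]
    print("tilt",np.round(m[2],3),"now",s["ee_pos"].round(4),"psi",np.rad2deg(psi(s)).round(2),"j",s["joints"].round(2),"t",s["clock"])
    for i in range(n):
        mi=m@R.from_euler("z",yaw*i).as_matrix(); d=mi.T@(D/n)
        print(" ".join(f"{v:.4f}" for v in [*d,yaw]),end=";\n" if i%8==7 else "; ")
E
python3 -c "
from h import *
plan(.607,.101,.23,10,24)"
```

```text
tilt [-0.  0. -1.] now [ 0.2576 -0.5695  0.2268] psi -65.67 j [ 1.04  0.43  0.03  1.57 -0.01  1.13 -0.08] t 0.7
0.0248 -0.0195 -0.0001 -0.0550; 0.0258 -0.0181 -0.0001 -0.0550; 0.0268 -0.0166 -0.0001 -0.0550; 0.0276 -0.0151 -0.0001 -0.0550; 0.0284 -0.0136 -0.0001 -0.0550; 0.0291 -0.0120 -0.0001 -0.0550; 0.0297 -0.0104 -0.0001 -0.0550; 0.0303 -0.0087 -0.0001 -0.0550;
0.0307 -0.0070 -0.0001 -0.0550; 0.0310 -0.0053 -0.0001 -0.0550; 0.0313 -0.0036 -0.0001 -0.0550; 0.0314 -0.0019 -0.0001 -0.0550; 0.0315 -0.0002 -0.0001 -0.0550; 0.0315 0.0016 -0.0001 -0.0550; 0.0313 0.0033 -0.0001 -0.0550; 0.0311 0.0050 -0.0001 -0.0550;
0.0308 0.0067 -0.0001 -0.0550; 0.0304 0.0084 -0.0001 -0.0550; 0.0299 0.0101 -0.0001 -0.0550; 0.0293 0.0117 -0.0001 -0.0550; 0.0286 0.0133 -0.0001 -0.0550; 0.0278 0.0148 -0.0001 -0.0550; 0.0269 0.0163 -0.0001 -0.0550; 0.0260 0.0178 -0.0001 -0.0550;
```

>>> drive_tool --motion "0.025 -0.0195 0 -0.055; 0.026 -0.018 0 -0.055; 0.027 -0.0165 0 -0.055; 0.0275 -0.015 0 -0.055; 0.0285 -0.0135 0 -0.055; 0.029 -0.012 0 -0.055; 0.0295 -0.0105 0 -0.055; 0.0305 -0.0085 0 -0.055" --claw 1

```text
clock: 1.37
ee_pos: [0.3751, -0.3448, 0.227]
eef_rot: [2.85, 1.32, 0.0]
ft_force: [0.3, -0.6, -0.4]
opening: 0.0919
grip_force: 0.0
```

>>> drive_tool --motion "0.0305 -0.007 0 -0.055; 0.031 -0.005 0 -0.055; 0.0315 -0.0035 0 -0.055; 0.0315 -0.002 0 -0.055; 0.0315 0 0 -0.055; 0.0315 0.0015 0 -0.055; 0.0315 0.0035 0 -0.055; 0.031 0.005 0 -0.055"

```text
clock: 2.03
ee_pos: [0.4925, -0.1216, 0.227]
eef_rot: [2.494, 1.91, 0.0]
ft_force: [0.7, 0.1, 0.8]
opening: 0.092
grip_force: 0.0
```

>>> drive_tool --motion "0.031 0.0065 0 -0.055; 0.0305 0.0085 0 -0.055; 0.030 0.010 0 -0.055; 0.0295 0.0115 0 -0.055; 0.0285 0.0135 0 -0.055; 0.028 0.015 0 -0.055; 0.027 0.0165 0 -0.055; 0.026 0.018 0 -0.055"

```text
clock: 2.7
ee_pos: [0.6096, 0.1028, 0.2268]
eef_rot: [2.017, 2.408, -0.0]
ft_force: [0.2, -0.0, 0.4]
opening: 0.0916
grip_force: 0.0
```

```bash
python3 - <<'E'
from h import *
plan(.607,.101,.23,10,8)
P=r.camera_params("wrist");im,d=r.snapshot("wrist");print(P)
np.savez("/tmp/w1",im=im,d=d,K=P["camera_matrix"],T=P["world_from_camera"])
save("w1.png",im)
E
```

```text
tilt [-0.  0. -1.] now [0.6096 0.1028 0.2268] psi 10.1 j [ 0.09  0.48 -0.51  1.56  0.24  1.17 -0.29] t 2.7
-0.0002 -0.0004 -0.0004 0.0002; -0.0002 -0.0004 -0.0004 0.0002; -0.0002 -0.0004 -0.0004 0.0002; -0.0002 -0.0004 -0.0004 0.0002; -0.0002 -0.0004 -0.0004 0.0002; -0.0002 -0.0004 -0.0004 0.0002; -0.0002 -0.0004 -0.0004 0.0002; -0.0002 -0.0004 -0.0004 0.0002;
{'camera_matrix': array([[325.1922621 ,   0.        , 283.92106975],
       [  0.        , 325.1922621 , 209.63129922],
       [  0.        ,   0.        ,   1.        ]]), 'world_from_camera': array([[ 9.84510424e-01, -1.66942580e-01, -5.35667761e-02,
         5.94748456e-01],
       [ 1.75325982e-01,  9.37161553e-01,  3.01643869e-01,
         1.84613215e-01],
       [-1.56482731e-04, -3.06363181e-01,  9.51914690e-01,
         3.84310964e-01],
       [ 0.00000000e+00,  0.00000000e+00,  0.00000000e+00,
         1.00000000e+00]])}
```

View pics/w1.png

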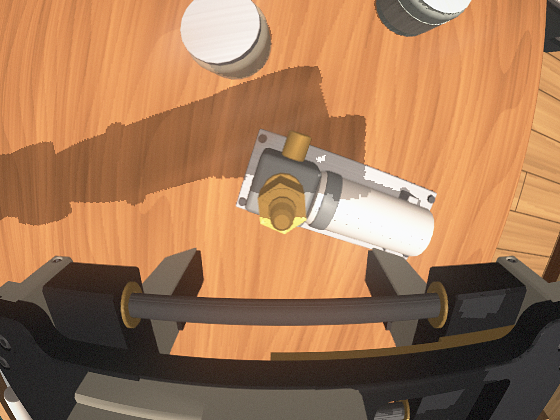

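The wrist view shows the nut at about px (283,200). Its flats, head and canister are clear, and nothing is in the way.

```bash
cat >> h.py <<'E'
from scipy.optimize import least_squares, minimize
def wpts(d,K,T,mask=None):
    v,u=np.nonzero(d>0 if mask is None else mask&(d>0));z=d[v,u]
    a=u-K[0,2];b=v-K[1,2];rr=np.hypot(a,b)+1e-9;t=np.tan(rr/K[0,0])
    return np.c_[a/rr*t*z,-b/rr*t*z,-z]@T[:3,:3].T+T[:3,3]
def wshot(save_as=None):
    P=r.camera_params("wrist");im,d=r.snapshot("wrist");K,T=np.array(P["camera_matrix"]),np.array(P["world_from_camera"])
    if save_as: save(save_as,im)
    return im,d,K,T
def hexfit(q,c0):
    """side points of nut -> centre,flat-normal angle (deg mod 60)"""
    best=None
    def f(p):
        rel=q[:,:2]-p[:2]; a=p[2]+np.arange(6)*np.pi/3
        return (rel@np.array([np.cos(a),np.sin(a)])).max(1)-.020
    for a0 in np.arange(0,60,10):
        o=least_squares(f,[*c0,np.deg2rad(a0)],loss="soft_l1",f_scale=.001,x_scale=[.01,.01,.1])
        if best is None or o.cost<best.cost: best=o
    return best.x[:2].round(4),np.rad2deg(best.x[2])%60,np.abs(best.fun).mean()
def rectfit(q): return cv2.minAreaRect(q[:,:2].astype(np.float32))
E
python3 - <<'E'
from h import *
Z=np.load("/tmp/w1.npz");p=wpts(Z["d"],Z["K"],Z["T"])
n=p[np.hypot(p[:,0]-.607,p[:,1]-.101)<.03]
q=n[(n[:,2]>.092)&(n[:,2]<.116)];print(len(q),hexfit(q,[.607,.101]))
h=n[(n[:,2]>.125)&(n[:,2]<.15)]
o=least_squares(lambda c:np.hypot(h[:,0]-c[0],h[:,1]-c[1])-c[2],[.607,.101,.011],loss="soft_l1",f_scale=.001);print("hose",o.x)
t=n[(n[:,2]>.118)&(n[:,2]<.123)];print("top",len(t),t[:,2].mean(),rectfit(t))
c=p[(p[:,2]>.066)&(p[:,2]<.08)&(p[:,0]>.66)&(p[:,0]<.8)&(abs(p[:,1]-.08)<.05)]
print("can",np.rad2deg(np.arctan(np.polyfit(c[:,0],c[:,1],1)[0])),len(c))
T=np.load("/tmp/top.npz");a=pts("top",T["d"],T["d"]>0)
c=a[(a[:,2]>.066)&(a[:,2]<.08)&(a[:,0]>.66)&(a[:,0]<.8)&(abs(a[:,1]-.08)<.05)]
print("can top",np.rad2deg(np.arctan(np.polyfit(c[:,0],c[:,1],1)[0])),len(c))
im=T["im"];g=(im[110:230,200:290].astype(int));
# foot plate edge from wrist depth
f=p[(p[:,2]>.005)&(p[:,2]<.013)&(p[:,0]>.5)&(p[:,0]<.85)&(abs(p[:,1]-.08)<.1)];print("foot",len(f),rectfit(f))
hd=p[(p[:,2]>.060)&(p[:,2]<.067)&(abs(p[:,0]-.6)<.06)&(abs(p[:,1]-.1)<.06)];print("head",rectfit(hd))
np.save("/tmp/p1",p)
E
```

```text
262 (array([0.6073, 0.1012]), np.float64(14.926111828290697), np.float64(9.886441776436227e-05))
hose [0.60727493 0.10152638 0.00887715]
top 1061 0.12025419721250981 ((0.6072564125061035, 0.10128745436668396), (0.040091514587402344, 0.04523909091949463), 14.896132469177246)
can -8.619190259066597 2436
can top -8.816413692082815 482
foot 3824 ((0.6818012595176697, 0.09054134786128998), (0.10055579990148544, 0.239704430103302), 81.61181640625)
head ((0.6194496154785156, 0.10021218657493591), (0.06397397071123123, 0.08758953213691711), 82.44880676269531)
```

```bash
python3 -c "
from h import *
plan(.6073,.1013,.0935,14.93,8)"
```

```text
tilt [ 0.005  0.002 -1.   ] now [0.6111 0.1101 0.2268] psi 10.67 j [ 0.08  0.48 -0.51  1.55  0.24  1.17 -0.29] t 2.75
-0.0011 -0.0007 0.0167 -0.0093; -0.0011 -0.0007 0.0167 -0.0093; -0.0011 -0.0007 0.0167 -0.0093; -0.0011 -0.0007 0.0167 -0.0093; -0.0010 -0.0007 0.0167 -0.0093; -0.0010 -0.0008 0.0167 -0.0093; -0.0010 -0.0008 0.0167 -0.0093; -0.0010 -0.0008 0.0167 -0.0093;
```

>>> drive_tool --motion "-0.001 -0.001 0.01 -0.012; -0.001 -0.001 0.01 -0.012; -0.001 -0.001 0.01 -0.012; -0.001 -0.001 0.005 -0.012; -0.001 -0.001 0.005 -0.012; -0.001 -0.001 0 -0.012; 0 0 0 0; 0 0 0 0"

```text
clock: 3.42
ee_pos: [0.6046, 0.094, 0.1872]
eef_rot: [1.933, 2.476, 0.001]
ft_force: [0.2, 0.2, -0.3]
opening: 0.0916
grip_force: 0.0
```

```bash
python3 -c "
from h import *
plan(.6073,.1013,.0935,14.93,8)"
```

```text
tilt [-0.     0.001 -1.   ] now [0.6046 0.094  0.1872] psi 14.05 j [ 0.11  0.5  -0.52  1.62  0.27  1.09 -0.24] t 3.4167
0.0008 0.0005 0.0117 -0.0019; 0.0008 0.0005 0.0117 -0.0019; 0.0008 0.0005 0.0117 -0.0019; 0.0008 0.0005 0.0117 -0.0019; 0.0008 0.0006 0.0117 -0.0019; 0.0008 0.0006 0.0117 -0.0019; 0.0008 0.0006 0.0117 -0.0019; 0.0008 0.0006 0.0117 -0.0019;
```

>>> drive_tool --motion "0.001 0.001 0.016 -0.004; 0.001 0.001 0.016 -0.004; 0.001 0.001 0.016 -0.004; 0.001 0.001 0.016 -0.003; 0.001 0 0.016 0; 0.001 0 0.0135 0; 0 0 0 0; 0 0 0 0"

```text
clock: 4.08
ee_pos: [0.6067, 0.1013, 0.0933]
eef_rot: [-1.913, -2.491, 0.001]
ft_force: [-0.1, -0.4, 0.0]
opening: 0.0918
grip_force: 0.0
```

```bash
python3 -c "
from h import *
plan(.6073,.1013,.0935,14.93,1)"
```

```text
tilt [ 0.    -0.001 -1.   ] now [0.6067 0.1013 0.0933] psi 14.96 j [ 0.07  0.6  -0.48  1.71  0.34  0.91 -0.29] t 4.0833
-0.0002 0.0006 -0.0002 0.0005;
```

>>> drive_tool --motion "0 0 0 0; 0 0 0 0; 0 0 0 0; 0 0 0 0; 0 0 0 0; 0 0 0 0; 0 0 0 0; 0 0 0 0" --claw -1 --newtons 25

```text
clock: 4.75
ee_pos: [0.6068, 0.1012, 0.0932]
eef_rot: [1.914, 2.491, 0.0]
ft_force: [1.3, 0.2, -0.0]
opening: 0.043
grip_force: 0.0
```

>>> drive_tool --motion "0 0 0 0; 0 0 0 0; 0 0 0 0; 0 0 0 0; 0 0 0 0.03; 0 0 0 0.05; 0 0 0 0.06; 0 0 0 0.06"

```text
clock: 5.42
ee_pos: [0.6081, 0.1016, 0.0934]
eef_rot: [2.155, 2.284, 0.004]
ft_force: [4.1, 1.2, -3.3]
opening: 0.0399
grip_force: 25.0
```

```bash
python3 -c "
from h import *
s=r.state();print(s['torque'],s['ft_force']);plan(.6073,.1013,.0935,14.93-60.4,16)"
```

```text
[ 0.1264074  -0.90752814  0.23486441] [ 4.09234357  1.16644482 -3.26023865]
tilt [ 0.001  0.002 -1.   ] now [0.6081 0.1016 0.0934] psi 3.34 j [ 0.04  0.6  -0.43  1.71  0.3   0.9  -0.46] t 5.4167
-0.0000 -0.0000 -0.0000 0.0532; -0.0000 -0.0000 -0.0000 0.0532; -0.0000 -0.0000 -0.0000 0.0532; -0.0000 -0.0000 -0.0000 0.0532; -0.0000 -0.0000 -0.0000 0.0532; -0.0000 -0.0000 -0.0000 0.0532; -0.0000 -0.0000 -0.0000 0.0532; -0.0000 -0.0000 -0.0000 0.0532;
-0.0000 -0.0000 -0.0000 0.0532; -0.0000 -0.0000 -0.0000 0.0532; -0.0000 -0.0000 -0.0000 0.0532; -0.0000 -0.0000 -0.0000 0.0532; -0.0000 -0.0000 -0.0000 0.0532; -0.0000 -0.0000 -0.0000 0.0532; -0.0000 -0.0000 -0.0000 0.0532; -0.0000 -0.0000 -0.0000 0.0532;
```

>>> drive_tool --motion "0 0 0 0.06; 0 0 0 0.06; 0 0 0 0.06; 0 0 0 0.06; 0 0 0 0.06; 0 0 0 0.06; 0 0 0 0.06; 0 0 0 0.06"

```text
clock: 6.08
ee_pos: [0.6082, 0.1015, 0.0934]
eef_rot: [2.636, 1.707, 0.004]
ft_force: [4.9, 2.1, -2.4]
opening: 0.04
grip_force: 25.0
```

>>> drive_tool --motion "0 0 0 0.06; 0 0 0 0.06; 0 0 0 0.06; 0 0 0 0.06; 0 0 0 0.06; 0 0 0 0.04; 0 0 0 0.03; 0 0 0 0"

```text
clock: 6.75
ee_pos: [0.6082, 0.1015, 0.0934]
eef_rot: [2.905, 1.194, 0.004]
ft_force: [5.7, 1.2, -3.2]
opening: 0.0397
grip_force: 25.0
```

```bash
python3 -c "
from h import *
s=r.state();print(s['torque'],s['ft_force']);plan(.6073,.1013,.0935,14.93-60.4,1)"
```

```text
[ 0.2402274  -0.94079358 -0.19938632] [ 5.73538058  1.16937462 -3.17124837]
tilt [ 0.002  0.002 -1.   ] now [0.6082 0.1015 0.0934] psi -45.31 j [-0.11  0.56 -0.21  1.73  0.15  0.86 -1.18] t 6.75
-0.0008 -0.0005 -0.0001 0.0028;
```

>>> drive_tool --motion "0 0 0 0; 0 0 0 0; 0 0 0 0; 0 0 0 0; 0 0 0 0; 0 0 0 0; 0 0 0 0; 0 0 0 0" --claw 1

```text
clock: 7.42
ee_pos: [0.6067, 0.1012, 0.0932]
eef_rot: [-2.905, -1.197, 0.0]
ft_force: [-0.4, -0.3, -0.2]
opening: 0.0882
grip_force: 0.0
```

>>> drive_tool --motion "0 0 -0.01 0; 0 0 -0.02 0; 0 0 -0.025 0; 0 0 -0.025 0; 0 0 -0.025 0; 0 0 -0.02 0; 0 0 -0.01 0; 0 0 0 0"

```text
clock: 8.08
ee_pos: [0.608, 0.1016, 0.2312]
eef_rot: [2.904, 1.196, 0.007]
ft_force: [0.5, 0.2, 0.1]
opening: 0.0918
grip_force: 0.0
```

```bash
python3 - <<'E'
from h import *
im,d,K,T=wshot();p=wpts(d,K,T)
n=p[np.hypot(p[:,0]-.607,p[:,1]-.101)<.03]
q=n[(n[:,2]>.092)&(n[:,2]<.116)];print(len(q),hexfit(q,[.607,.101]))
t=n[(n[:,2]>.118)&(n[:,2]<.123)];print("top",len(t),t[:,2].mean(),rectfit(t))
plan(.40,-.32,.23,-75,16)
# spanner fit from initial top
Z=np.load("/tmp/top.npz");p=pts("top",Z["d"],Z["d"]>0)
q=p[(p[:,0]>.33)&(p[:,0]<.57)&(p[:,1]>-.36)&(p[:,1]<-.22)]
h=q[(q[:,2]>.017)&(q[:,2]<.025)];print("handle",rectfit(h))
E
```

```text
247 (array([0.6075, 0.1015]), np.float64(14.593907727612109), np.float64(0.00010350160911099647))
top 1051 0.12030744879488717 ((0.6075790524482727, 0.10154124349355698), (0.045908745378255844, 0.03962703049182892), 45.443695068359375)
tilt [ 0.002  0.001 -1.   ] now [0.6072 0.1013 0.2292] psi -45.21 j [-0.09  0.43 -0.23  1.58  0.1   1.14 -1.13] t 8.1333
-0.0277 0.0096 -0.0001 0.0325; -0.0274 0.0105 -0.0001 0.0325; -0.0271 0.0113 -0.0001 0.0325; -0.0267 0.0122 -0.0001 0.0325; -0.0263 0.0131 -0.0001 0.0325; -0.0258 0.0139 -0.0001 0.0325; -0.0254 0.0148 -0.0001 0.0325; -0.0249 0.0156 -0.0001 0.0325;
-0.0244 0.0164 -0.0001 0.0325; -0.0238 0.0172 -0.0001 0.0325; -0.0232 0.0179 -0.0001 0.0325; -0.0226 0.0187 -0.0001 0.0325; -0.0220 0.0194 -0.0001 0.0325; -0.0214 0.0201 -0.0001 0.0325; -0.0207 0.0208 -0.0001 0.0325; -0.0200 0.0214 -0.0001 0.0325;
handle ((0.44595101475715637, -0.2959247827529907), (0.19999034702777863, 0.05898052826523781), 9.633707046508789)
```

>>> drive_tool --motion "-0.0275 0.0095 0 0.032; -0.0275 0.0105 0 0.032; -0.027 0.0115 0 0.032; -0.0265 0.012 0 0.032; -0.0265 0.013 0 0.032; -0.026 0.014 0 0.032; -0.0255 0.015 0 0.032; -0.025 0.0155 0 0.032"

```text
clock: 8.8
ee_pos: [0.5014, -0.111, 0.2265]
eef_rot: [-3.033, -0.814, 0.004]
ft_force: [-0.1, -0.1, 0.6]
opening: 0.092
grip_force: 0.0
```

>>> drive_tool --motion "-0.0245 0.0165 0 0.03; -0.024 0.017 0 0.03; -0.023 0.018 0 0.03; -0.0225 0.0185 0 0.03; -0.0215 0.019 0 0.02; -0.018 0.018 0 0; -0.012 0.014 0 0; -0.006 0.008 0 0"

```text
clock: 9.47
ee_pos: [0.4194, -0.2941, 0.2267]
eef_rot: [-3.084, -0.597, 0.004]
ft_force: [-0.1, -0.5, 0.4]
opening: 0.0922
grip_force: 0.0
```

>>> drive_tool --motion "0 0 0 0; 0 0 0 0; 0 0 0 0; 0 0 0 0; 0 0 0 0; 0 0 0 0; 0 0 0 0; 0 0 0 0"

```text
clock: 10.13
ee_pos: [0.4219, -0.2917, 0.2283]
eef_rot: [3.083, 0.603, 0.0]
ft_force: [-0.2, -0.4, 0.2]
opening: 0.0913
grip_force: 0.0
```

```bash
python3 - <<'E'
from h import *
im,d,K,T=wshot("w2.png");p=wpts(d,K,T);np.savez("/tmp/w2",im=im,d=d,K=K,T=T)
q=p[(p[:,0]>.33)&(p[:,0]<.57)&(p[:,1]>-.37)&(p[:,1]<-.22)]
for lo,hi in((.017,.024),(.01,.0165)):
    h=q[(q[:,2]>lo)&(q[:,2]<hi)];print(len(h),h.mean(0).round(4),rectfit(h))
plan(.42,-.316,.23,-71.7,1)
E
```

```text
1739 [ 0.4074 -0.3169  0.0192] ((0.40497708320617676, -0.31756749749183655), (0.11381243914365768, 0.02352769486606121), 16.073015213012695)
2254 [ 0.4903 -0.2933  0.0135] ((0.4474424123764038, -0.3062768280506134), (0.19912809133529663, 0.0741879791021347), 16.47827911376953)
tilt [ 0.  0. -1.] now [ 0.4218 -0.2918  0.2283] psi -67.88 j [ 0.49  0.25  0.01  1.84 -0.    1.05 -0.68] t 10.1833
-0.0108 0.0217 -0.0017 0.0666;
```

View pics/w2.png

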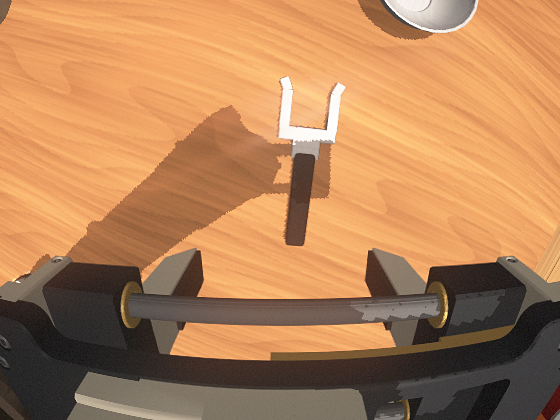

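The wrist view shows the spanner with its handle at px (300,200) and the jaw opening upward. The area around it is clear.

```bash
python3 - <<'E'
from h import *
plan(.4236,-.3127,.005,-73.7,8)
E
```

```text
tilt [ 0.  0. -1.] now [ 0.4218 -0.2918  0.2283] psi -67.88 j [ 0.49  0.25  0.01  1.84 -0.    1.05 -0.68] t 10.1833
-0.0008 0.0025 0.0279 0.0127; -0.0007 0.0025 0.0279 0.0127; -0.0007 0.0025 0.0279 0.0127; -0.0007 0.0025 0.0279 0.0127; -0.0006 0.0025 0.0279 0.0127; -0.0006 0.0025 0.0279 0.0127; -0.0006 0.0025 0.0279 0.0127; -0.0006 0.0026 0.0279 0.0127;
```

>>> drive_tool --motion "-0.001 0.004 0.02 0.02; -0.001 0.004 0.025 0.02; -0.001 0.004 0.025 0.02; -0.001 0.004 0.025 0.02; -0.001 0.004 0.02 0.02; 0 0 0.02 0; 0 0 0.02 0; 0 0 0.01 0"

```text
clock: 10.85
ee_pos: [0.4228, -0.3119, 0.0611]
eef_rot: [-3.108, -0.447, 0.003]
ft_force: [-0.3, 1.4, 0.3]
opening: 0.0918
grip_force: 0.0
```

>>> drive_tool --motion "0 0 0.01 0; 0 0 0.01 0; 0 0 0.01 0; 0 0 0.005 0; 0 0 0 0; 0 0 0 0; 0 0 0 0; 0 0 0 0"

```text
clock: 11.52
ee_pos: [0.4242, -0.3127, 0.0288]
eef_rot: [3.109, 0.447, 0.001]
ft_force: [-0.2, 0.7, -1.1]
opening: 0.092
grip_force: 0.0
```

```bash
python3 - <<'E'
from h import *
plan(.4236,-.3127,.005,-73.7,1)
E
```

```text
tilt [ 0.001  0.001 -1.   ] now [ 0.4242 -0.3127  0.0288] psi -73.63 j [ 0.52  0.53  0.02  2.01 -0.02  0.6  -0.73] t 11.5167
-0.0006 -0.0002 0.0238 0.0012;
```

>>> drive_tool --motion "-0.0005 0 0.008 0; 0 0 0.008 0; 0 0 0.005 0; 0 0 0.0025 0; 0 0 0 0; 0 0 0 0; 0 0 0 0; 0 0 0 0"

```text
clock: 12.18
ee_pos: [0.4235, -0.3127, 0.0049]
eef_rot: [3.109, 0.447, 0.001]
ft_force: [0.6, 0.6, -0.0]
opening: 0.0918
grip_force: 0.0
```

>>> drive_tool --motion "0 0 0 0; 0 0 0 0; 0 0 0 0; 0 0 0 0; 0 0 0 0; 0 0 0 0; 0 0 0 0; 0 0 0 0" --claw -1 --newtons 50

```text
clock: 12.85
ee_pos: [0.4233, -0.3126, 0.0047]
eef_rot: [3.11, 0.447, -0.0]
ft_force: [0.7, 0.3, -0.0]
opening: 0.0431
grip_force: 0.0
```

>>> drive_tool --motion "0 0 0 0; 0 0 0 0; 0 0 0 0; 0 0 0 0; 0 0 0 0; 0 0 0 0; 0 0 0 0; 0 0 0 0"

```text
clock: 13.52
ee_pos: [0.4233, -0.3127, 0.0047]
eef_rot: [3.11, 0.447, 0.0]
ft_force: [-0.2, -0.8, -0.3]
opening: 0.0235
grip_force: 50.0
```

```bash
python3 - <<'E'
from h import *
plan(.4236,-.3127,.13,-73.7,8)
E
```

```text
tilt [ 0.  0. -1.] now [ 0.4233 -0.3127  0.0047] psi -73.63 j [ 0.52  0.57  0.02  2.03 -0.02  0.54 -0.73] t 13.5167
0.0000 0.0000 -0.0157 0.0002; 0.0000 0.0000 -0.0157 0.0002; 0.0000 0.0000 -0.0157 0.0002; 0.0000 0.0000 -0.0157 0.0002; 0.0000 0.0000 -0.0157 0.0002; 0.0000 0.0000 -0.0157 0.0002; 0.0000 0.0000 -0.0157 0.0002; 0.0000 0.0000 -0.0157 0.0002;
```

>>> drive_tool --motion "0 0 -0.008 0; 0 0 -0.015 0; 0 0 -0.017 0; 0 0 -0.017 0; 0 0 -0.017 0; 0 0 -0.014 0; 0 0 -0.01 0; 0 0 0 0"

```text
clock: 14.18
ee_pos: [0.4241, -0.3131, 0.1048]
eef_rot: [3.108, 0.447, 0.004]
ft_force: [0.8, -0.8, -3.4]
opening: 0.0234
grip_force: 50.0
```

```bash
python3 - <<'E'
from h import *
s=r.state();print(s["opening"],s["ft_force"],s["torque"])
plan(.4864,-.018,.103,-45.4,16)
E
```

```text
0.023436851158676494 [ 0.80119625 -0.83609517 -3.36974766] [-0.01570393  0.05225023 -0.03360411]
tilt [ 0.002  0.002 -1.   ] now [ 0.4241 -0.3131  0.1048] psi -73.63 j [ 0.51  0.42  0.03  1.96 -0.02  0.77 -0.73] t 14.1833
0.0089 -0.0166 0.0001 -0.0308; 0.0094 -0.0163 0.0001 -0.0308; 0.0099 -0.0160 0.0001 -0.0308; 0.0104 -0.0157 0.0001 -0.0308; 0.0109 -0.0154 0.0001 -0.0308; 0.0114 -0.0150 0.0001 -0.0308; 0.0118 -0.0147 0.0001 -0.0308; 0.0123 -0.0143 0.0001 -0.0308;
0.0127 -0.0139 0.0001 -0.0308; 0.0131 -0.0135 0.0001 -0.0308; 0.0135 -0.0131 0.0001 -0.0308; 0.0139 -0.0127 0.0001 -0.0308; 0.0143 -0.0123 0.0001 -0.0308; 0.0147 -0.0118 0.0001 -0.0308; 0.0151 -0.0113 0.0001 -0.0308; 0.0154 -0.0109 0.0001 -0.0308;
```

>>> drive_tool --motion "0.009 -0.0165 0 -0.031; 0.0095 -0.0165 0 -0.031; 0.010 -0.016 0 -0.031; 0.0105 -0.0155 0 -0.031; 0.011 -0.0155 0 -0.031; 0.0115 -0.015 0 -0.031; 0.012 -0.0145 0 -0.031; 0.0125 -0.0145 0 -0.031"

```text
clock: 14.85
ee_pos: [0.4546, -0.1637, 0.1019]
eef_rot: [-3.029, -0.831, 0.002]
ft_force: [0.5, 1.1, -3.3]
opening: 0.0236
grip_force: 50.0
```

>>> drive_tool --motion "0.0125 -0.014 0 -0.031; 0.013 -0.0135 0 -0.031; 0.0135 -0.013 0 -0.031; 0.014 -0.0125 0 -0.031; 0.0145 -0.0125 0 -0.031; 0.0145 -0.012 0 -0.031; 0.013 -0.010 0 -0.031; 0.010 -0.007 0 -0.030"

```text
clock: 15.52
ee_pos: [0.4831, -0.0243, 0.102]
eef_rot: [-2.902, -1.2, 0.002]
ft_force: [-0.7, 0.1, -3.1]
opening: 0.0233
grip_force: 50.0
```

>>> drive_tool --motion "0 0 0 0; 0 0 0 0; 0 0 0 0; 0 0 0 0; 0 0 0 0; 0 0 0 0; 0 0 0 0; 0 0 0 0"

```text
clock: 16.18
ee_pos: [0.4835, -0.0263, 0.1027]
eef_rot: [2.905, 1.195, -0.0]
ft_force: [-0.3, 0.6, -3.8]
opening: 0.0236
grip_force: 50.0
```

```bash
cat >> h.py <<'E'
def spanner(p,yaw0,g,z0):
    """spanner head points -> yaw, jaw-centre estimate, z of top, pitch"""
    q=p[(np.hypot(p[:,0]-g[0],p[:,1]-g[1])<.15)&(p[:,2]>z0-.012)&(p[:,2]<z0+.035)]
    return q
E
python3 - <<'E'
from h import *
im,d,K,T=wshot("w3.png");p=wpts(d,K,T);np.savez("/tmp/w3",im=im,d=d,K=K,T=T)
s=r.state();g=s["ee_pos"]
u=np.array([np.cos(psi(s)+np.pi/2),np.sin(psi(s)+np.pi/2)]);v=np.array([-u[1],u[0]])
rel=p[:,:2]-g[:2];X=rel@u;Y=rel@v
k=(X>.03)&(X<.13)&(abs(Y)<.045)&(p[:,2]>.095)&(p[:,2]<.135)
np.save("/tmp/sp",np.c_[X,Y,p[:,2]][k])
Q=np.c_[X,Y,p[:,2]][k]
for a in np.arange(.03,.13,.01):
    b=Q[(Q[:,0]>=a)&(Q[:,0]<a+.01)]
    if len(b)>5: print(a.round(2),len(b),np.percentile(b[:,1],[1,99]).round(4),np.percentile(b[:,2],[10,50,90]).round(4), "gap",np.sort(np.abs(b[:,1]))[:3].round(4), b[b[:,1]<0][:,1].max().round(4) if (b[:,1]<0).any() else None, b[b[:,1]>0][:,1].min().round(4) if (b[:,1]>0).any() else None)
hd=Q[(Q[:,2]<.118)];print("rect",rectfit(hd))
print(np.polyfit(hd[:,0],hd[:,2],1))
n=p[np.hypot(p[:,0]-.607,p[:,1]-.101)<.03]
q=n[(n[:,2]>.092)&(n[:,2]<.116)];print(len(q),hexfit(q,[.607,.101]))
plan(.4864,-.018,.103,-45.4,1)
E
```

```text
0.03 1430 [-0.0154  0.0148] [0.1109 0.1155 0.1176] gap [0.0001 0.0001 0.0001] -0.0003 0.0001
0.04 1341 [-0.0156  0.015 ] [0.1105 0.1114 0.1122] gap [0.0001 0.0001 0.0001] -0.0003 0.0001
0.05 2526 [-0.032   0.0314] [0.1104 0.1113 0.1122] gap [0.0001 0.0001 0.0001] -0.0003 0.0001
0.06 2842 [-0.0325  0.0318] [0.1098 0.1112 0.1121] gap [0.0001 0.0001 0.0001] -0.0003 0.0001
0.07 1226 [-0.0331  0.0325] [0.1089 0.1112 0.1121] gap [0.0207 0.0207 0.0207] -0.0212 0.0207
0.08 1225 [-0.0332  0.0325] [0.109  0.1111 0.112 ] gap [0.0206 0.0206 0.0207] -0.0212 0.0206
0.09 1226 [-0.0332  0.0325] [0.1089 0.1111 0.112 ] gap [0.0206 0.0207 0.0207] -0.0213 0.0206
0.1 1185 [-0.0331  0.0325] [0.1092 0.1111 0.112 ] gap [0.0207 0.0207 0.0207] -0.0214 0.0207
0.11 1114 [-0.0365  0.0357] [0.1097 0.1111 0.1121] gap [0.0215 0.0216 0.0216] -0.0222 0.0215
0.12 256 [-0.0367  0.0359] [0.1098 0.111  0.1119] gap [0.0255 0.0255 0.0256] -0.0263 0.0255
rect ((0.07702405750751495, -0.0005196891725063324), (0.09408620744943619, 0.07442119717597961), 0.13894203305244446)
[-0.03087689  0.11338981]
0 (array([0.607, 0.101]), np.float64(0.0), np.float64(nan))
tilt [-0.  0. -1.] now [ 0.4835 -0.0262  0.1028] psi -45.29 j [ 0.07  0.37 -0.16  2.04  0.09  0.73 -0.93] t 16.2333
0.0078 -0.0038 -0.0002 0.0020; h.py:39: RuntimeWarning: Mean of empty slice.
  return best.x[:2].round(4),np.rad2deg(best.x[2])%60,np.abs(best.fun).mean()
  ret = ret.dtype.type(ret / rcount)
```

View pics/w3.png

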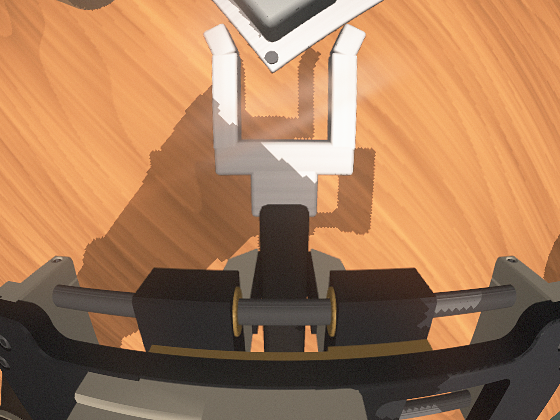

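The wrist view shows the spanner level and in line with the tool. The slot runs from px x 240 to 330, and it points at the filter.

>>> drive_tool --motion "0.003 -0.0015 0 0; 0.004 -0.0015 0 0.002; 0.004 -0.001 0 0; 0.004 0 0 0; 0 0 0 0; 0 0 0 0; 0 0 0 0; 0 0 0 0"

```text
clock: 16.9
ee_pos: [0.4913, -0.0128, 0.1027]
eef_rot: [2.907, 1.192, -0.0]
ft_force: [0.5, -0.5, -2.8]
opening: 0.0237
grip_force: 50.0
```

```bash
python3 - <<'E'
from h import *
s=r.state();plan(.5396,.0349,.1025,-45.4,1,s);print(s["ft_force"],s["torque"])
E
```

```text
tilt [-0. -0. -1.] now [ 0.4913 -0.0128  0.1027] psi -45.4 j [ 0.04  0.38 -0.16  2.03  0.09  0.74 -0.96] t 16.9
0.0679 -0.0000 0.0001 0.0001; [ 0.47710357 -0.50061246 -2.78638428] [-0.10917407  0.00225905  0.006002  ]
```

Lateral alignment is right. Next I push forward 68 mm and check at about 45 mm.

>>> drive_tool --motion "0.006 0 0 0; 0.007 0 0 0; 0.007 0 0 0; 0.007 0 0 0; 0.007 0 0 0; 0.006 0 0 0; 0 0 0 0; 0 0 0 0"

```text
clock: 17.57
ee_pos: [0.52, 0.0159, 0.1026]
eef_rot: [-2.906, -1.194, 0.0]
ft_force: [-0.6, -0.4, -3.4]
opening: 0.0232
grip_force: 50.0
```

```bash
python3 - <<'E'
from h import *
s=r.state();plan(.5396,.0349,.1025,-45.4,1,s);print(s["ft_force"],s["torque"])
E
```

```text
tilt [-0. -0. -1.] now [0.52   0.0159 0.1026] psi -45.34 j [-0.01  0.42 -0.16  1.96  0.09  0.77 -1.02] t 17.5667
0.0273 0.0002 0.0001 0.0011; [-0.58925335 -0.43421092 -3.4392965 ] [-0.10480361  0.03070538 -0.02271699]
```

>>> drive_tool --motion "0.004 0 0 0.001; 0.005 0 0 0; 0.005 0 0 0; 0.005 0 0 0; 0.005 0 0 0; 0.003 0 0 0; 0 0 0 0; 0 0 0 0"

```text
clock: 18.23
ee_pos: [0.5391, 0.0346, 0.1026]
eef_rot: [-2.907, -1.191, 0.0]
ft_force: [-0.4, 0.1, -4.3]
opening: 0.0237
grip_force: 50.0
```

```bash
cat >> h.py <<'E'
def arc(cx,cy,rad,dyaw,n):
    """tool origin on circle about (cx,cy), turning clockwise by dyaw: rows"""
    s=r.state();m=R.from_rotvec(s["eef_rot"]).as_matrix();c=np.array([cx,cy,0])
    p=s["ee_pos"].copy();a0=psi(s)
    for i in range(1,n+1):
        a=a0-dyaw*i/n+np.pi/2; t=np.array([cx-rad*np.cos(a),cy-rad*np.sin(a),p[2]])
        d=m.T@(t-p); print(" ".join(f"{v:.4f}" for v in [*d,dyaw/n]),end=";\n" if i%8==0 else "; ")
        p=t;m=m@R.from_euler("z",dyaw/n).as_matrix()
E
python3 - <<'E'
from h import *
s=r.state();plan(.5396,.0349,.1025,-45.4,1,s);print(s["ft_force"],s["torque"])
arc(.6074,.1014,.095,.8,24)
E
```

```text
tilt [-0. -0. -1.] now [0.5391 0.0346 0.1026] psi -45.42 j [-0.04  0.45 -0.16  1.91  0.1   0.79 -1.05] t 18.2333
0.0006 0.0001 0.0001 -0.0004; [-0.42603365  0.10271766 -4.30472969] [-0.08942755  0.07381359 -0.02065889]
0.0006 -0.0029 0.0000 0.0333; 0.0001 -0.0032 0.0000 0.0333; 0.0001 -0.0032 0.0000 0.0333; 0.0001 -0.0032 0.0000 0.0333; 0.0001 -0.0032 0.0000 0.0333; 0.0001 -0.0032 0.0000 0.0333; 0.0001 -0.0032 0.0000 0.0333; 0.0001 -0.0032 0.0000 0.0333;
0.0001 -0.0032 0.0000 0.0333; 0.0001 -0.0032 0.0000 0.0333; 0.0001 -0.0032 0.0000 0.0333; 0.0001 -0.0032 0.0000 0.0333; 0.0001 -0.0032 -0.0000 0.0333; 0.0001 -0.0032 -0.0000 0.0333; 0.0001 -0.0032 -0.0000 0.0333; 0.0001 -0.0032 -0.0000 0.0333;
0.0001 -0.0032 -0.0000 0.0333; 0.0001 -0.0032 -0.0000 0.0333; 0.0001 -0.0032 -0.0000 0.0333; 0.0001 -0.0032 -0.0000 0.0333; 0.0001 -0.0032 -0.0000 0.0333; 0.0001 -0.0032 -0.0000 0.0333; 0.0001 -0.0032 -0.0000 0.0333; 0.0001 -0.0032 -0.0000 0.0333;
```

>>> drive_tool --motion "0.0006 -0.003 0 0.033; 0.0001 -0.0032 0 0.033; 0.0001 -0.0032 0 0.033; 0.0001 -0.0032 0 0.033; 0.0001 -0.0032 0 0.033; 0.0001 -0.0032 0 0.033; 0.0001 -0.0032 0 0.033; 0.0001 -0.0032 0 0.033"

```text
clock: 18.9
ee_pos: [0.5247, 0.0546, 0.1028]
eef_rot: [3.039, 0.794, 0.001]
ft_force: [1.8, -1.0, -3.9]
opening: 0.0235
grip_force: 50.0
```

```bash
python3 - <<'E'
from h import *
s=r.state();print(s["ft_force"],s["torque"],s["opening"])
arc(.6074,.1014,.095,.54,16)
plan(.54,.1,.1,-60,1)
E
```

```text
[ 1.84164857 -1.04711012 -3.88785198] [-0.38039413 -0.27004625  0.06678811] 0.02353519316687842
0.0001 -0.0035 -0.0000 0.0338; 0.0001 -0.0032 -0.0000 0.0338; 0.0001 -0.0032 -0.0000 0.0338; 0.0001 -0.0032 -0.0000 0.0338; 0.0001 -0.0032 -0.0000 0.0338; 0.0001 -0.0032 -0.0000 0.0338; 0.0001 -0.0032 -0.0000 0.0338; 0.0001 -0.0032 -0.0000 0.0338;
0.0001 -0.0032 -0.0000 0.0338; 0.0001 -0.0032 -0.0000 0.0338; 0.0001 -0.0032 -0.0000 0.0338; 0.0001 -0.0032 -0.0000 0.0338; 0.0001 -0.0032 -0.0000 0.0338; 0.0001 -0.0032 -0.0000 0.0338; 0.0001 -0.0032 -0.0000 0.0338; 0.0001 -0.0032 -0.0000 0.0338;
tilt [ 0.     0.001 -1.   ] now [0.5247 0.0546 0.1028] psi -60.7 j [-0.13  0.42 -0.1   1.95  0.06  0.77 -1.32] t 18.9
0.0356 -0.0321 0.0028 -0.0122;
```

>>> drive_tool --motion "0.0001 -0.0034 0 0.033; 0.0001 -0.0032 0 0.033; 0.0001 -0.0032 0 0.033; 0.0001 -0.0032 0 0.033; 0.0001 -0.0032 0 0.033; 0.0001 -0.0032 0 0.033; 0.0001 -0.0032 0 0.033; 0.0001 -0.0032 0 0.033"

```text
clock: 19.57
ee_pos: [0.5153, 0.0782, 0.1028]
eef_rot: [3.117, 0.387, 0.0]
ft_force: [1.8, -2.3, -4.5]
opening: 0.0238
grip_force: 50.0
```

>>> drive_tool --motion "0.0001 -0.0033 0 0.033; 0.0001 -0.0032 0 0.033; 0.0001 -0.0032 0 0.033; 0.0001 -0.0032 0 0.033; 0.0001 -0.0032 0 0.033; 0.0001 -0.0032 0 0.033; 0.0001 -0.0032 0 0.033; 0.0001 -0.0032 0 0.033"

```text
clock: 20.23
ee_pos: [0.5125, 0.1034, 0.1027]
eef_rot: [3.14, -0.027, -0.0]
ft_force: [0.5, -3.2, -3.3]
opening: 0.0233
grip_force: 50.0
```

```bash
python3 - <<'E'
from h import *
s=r.state();print(s["ft_force"],s["torque"],s["opening"])
plan(.54,.1,.1,-90,1)
im,d,K,T=wshot("w4.png");p=wpts(d,K,T)
n=p[np.hypot(p[:,0]-.6074,p[:,1]-.1014)<.0235]
t=n[(n[:,2]>.118)&(n[:,2]<.123)];print("top",len(t),rectfit(t))
q=n[(n[:,2]>.113)&(n[:,2]<.1175)];print(len(q),hexfit(q,[.607,.101]))
E
```

```text
[ 0.46820055 -3.15314545 -3.29816776] [-0.74679268  0.05476306 -0.15359644] 0.023283290779581352
tilt [-0.     0.001 -1.   ] now [0.5125 0.1034 0.1027] psi -90.99 j [-0.33  0.41  0.03  1.97 -0.02  0.76 -1.87] t 20.2333
0.0276 0.0029 0.0027 -0.0174; top 4733 ((0.6078030467033386, 0.10077981650829315), (0.04550705850124359, 0.040477704256772995), 67.600341796875)
1 (array([0.606 , 0.0982]), np.float64(10.140685940530997), np.float64(1.5880791993938548e-09))
```

View pics/w4.png

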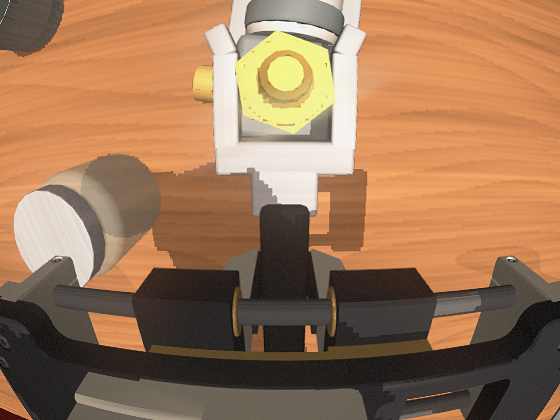

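The view shows the nut (px 287,80) fully seated in the jaw and turned to about 1.81 rad. I'll add a little more for margin and then hold.

>>> drive_tool --motion "0.0001 -0.0025 0 0.024; 0.0001 -0.0022 0 0.023; 0.0001 -0.0022 0 0.023; 0 0 0 0; 0 0 0 0; 0 0 0 0; 0 0 0 0; 0 0 0 0"

```text
clock: 20.95
ee_pos: [0.5129, 0.1107, 0.1026]
eef_rot: [3.138, -0.135, -0.001]
ft_force: [-0.4, -6.1, -3.9]
opening: 0.0237
grip_force: 50.1
```

```bash
python3 - <<'E'
from h import *
s=r.state();print(s["ft_force"],s["torque"],s["opening"])
plan(.54,.1,.1,-90,1)
im,d,K,T=wshot();p=wpts(d,K,T)
n=p[np.hypot(p[:,0]-.6074,p[:,1]-.1014)<.0235]
t=n[(n[:,2]>.118)&(n[:,2]<.123)];print("top",len(t),rectfit(t))
arc(.6074,.1014,.095,-.15,4)
E
```

```text
[-0.36808618 -6.06508453 -3.89799572] [-1.16045623  0.10828051 -0.38263311] 0.023723773418582585
tilt [-0.001  0.001 -1.   ] now [0.5129 0.1107 0.1026] psi -94.91 j [-0.35  0.42  0.05  1.96 -0.03  0.76 -1.94] t 20.95
0.0279 0.0083 0.0026 -0.0857; top 4745 ((0.6077887415885925, 0.10087298601865768), (0.040291570127010345, 0.04548581689596176), 33.75173568725586)
0.0000 0.0047 0.0000 -0.0375; 0.0001 0.0036 0.0000 -0.0375; 0.0001 0.0036 0.0000 -0.0375; 0.0001 0.0036 0.0000 -0.0375;
```

>>> drive_tool --motion "0 0.0045 0 -0.0375; 0.0001 0.0036 0 -0.0375; 0.0001 0.0036 0 -0.0375; 0.0001 0.0036 0 -0.0375; 0 0 0 0; 0 0 0 0; 0 0 0 0; 0 0 0 0"

```text
clock: 21.67
ee_pos: [0.5131, 0.0968, 0.1028]
eef_rot: [-3.14, -0.103, -0.0]
ft_force: [-0.4, -1.8, -3.2]
opening: 0.0239
grip_force: 50.0
```

```bash
python3 - <<'E'
from h import *
s=r.state();print(s["ft_force"],s["torque"])
a=np.deg2rad(-86.25+90)
plan(.6074-.095*np.cos(a),.1014-.095*np.sin(a),.1026,-86.25,1)
im,d,K,T=wshot();p=wpts(d,K,T)
n=p[np.hypot(p[:,0]-.6074,p[:,1]-.1014)<.0235]
t=n[(n[:,2]>.118)&(n[:,2]<.123)];print("top",len(t),rectfit(t))
E
```

```text
[-0.38888202 -1.75280576 -3.24428449] [-0.22320276  0.05198228 -0.08310006]
tilt [ 0. -0. -1.] now [0.5131 0.0968 0.1028] psi -86.26 j [-0.3   0.41  0.01  1.97 -0.01  0.76 -1.79] t 21.6667
-0.0006 0.0016 0.0002 -0.0002; top 4775 ((0.6079685688018799, 0.10080061852931976), (0.045434605330228806, 0.04023846238851547), 3.3367371559143066)
```

>>> drive_tool --motion "0 0.0008 0 0; 0 0.0007 0 0; -0.005 0 0 0; -0.01 0 0 0; -0.014 0 0 0; -0.016 0 0 0; -0.016 0 0 0; -0.014 0 0 0"

```text
clock: 22.38
ee_pos: [0.4361, 0.0898, 0.1026]
eef_rot: [3.14, 0.104, -0.001]
ft_force: [-0.6, -0.2, -3.8]
opening: 0.0234
grip_force: 50.0
```

```bash
python3 - <<'E'
from h import *
im,d,K,T=wshot();p=wpts(d,K,T)
n=p[np.hypot(p[:,0]-.6074,p[:,1]-.1014)<.0235]
t=n[(n[:,2]>.118)&(n[:,2]<.123)];print("top",len(t),rectfit(t))
plan(.43,-.28,.105,-73.7,24)
E
```

```text
top 0 ((0.0, 0.0), (0.0, 0.0), 0.0)
tilt [-0.004  0.001 -1.   ] now [0.4329 0.0893 0.1023] psi -86.2 j [-0.32  0.31 -0.    2.15  0.    0.69 -1.83] t 22.4333
-0.0011 0.0153 -0.0001 -0.0091; -0.0013 0.0153 -0.0001 -0.0091; -0.0014 0.0153 -0.0001 -0.0091; -0.0016 0.0153 -0.0001 -0.0091; -0.0017 0.0153 -0.0001 -0.0091; -0.0018 0.0153 -0.0001 -0.0091; -0.0020 0.0153 -0.0001 -0.0091; -0.0021 0.0152 -0.0001 -0.0091;
-0.0023 0.0152 -0.0001 -0.0091; -0.0024 0.0152 -0.0001 -0.0091; -0.0025 0.0152 -0.0001 -0.0091; -0.0027 0.0152 -0.0001 -0.0091; -0.0028 0.0151 -0.0001 -0.0091; -0.0029 0.0151 -0.0001 -0.0091; -0.0031 0.0151 -0.0001 -0.0091; -0.0032 0.0150 -0.0001 -0.0091;
-0.0034 0.0150 -0.0001 -0.0091; -0.0035 0.0150 -0.0001 -0.0091; -0.0036 0.0150 -0.0001 -0.0091; -0.0038 0.0149 -0.0001 -0.0091; -0.0039 0.0149 -0.0001 -0.0091; -0.0040 0.0149 -0.0001 -0.0091; -0.0042 0.0148 -0.0001 -0.0091; -0.0043 0.0148 -0.0001 -0.0091;
```

>>> drive_tool --motion "0 0.01 0 0; 0.001 0.02 0 0; 0.001 0.025 0 0; 0.001 0.03 0 0; 0.001 0.03 0 0; 0.001 0.03 0 0; 0.001 0.03 0 0; 0.001 0.03 0 0"

```text
clock: 23.1
ee_pos: [0.4584, -0.1162, 0.1029]
eef_rot: [3.14, 0.103, 0.001]
ft_force: [0.3, 0.4, -3.6]
opening: 0.0232
grip_force: 50.0
```

>>> drive_tool --motion "0 0.025 0 0; 0 0.015 0.01 0; 0 0.005 0.015 0; 0 0 0.015 0; 0 0 0.015 0; 0 0 0.01 0; 0 0 0.005 0; 0 0 0 0"

```text
clock: 23.77
ee_pos: [0.461, -0.159, 0.0319]
eef_rot: [-3.14, -0.103, 0.003]
ft_force: [-0.1, 0.1, -3.7]
opening: 0.0234
grip_force: 50.0
```

```bash
python3 - <<'E'
from h import *
s=r.state();print(s["ft_force"]);plan(s["ee_pos"][0],s["ee_pos"][1],.005,-86,1)
E
```

```text
[-0.10429203  0.08947355 -3.66664611]
tilt [-0.002 -0.    -1.   ] now [ 0.461  -0.159   0.0319] psi -86.23 j [ 0.18  0.48  0.06  2.11 -0.05  0.56 -1.23] t 23.7667
0.0000 0.0000 0.0269 -0.0041;
```

>>> drive_tool --motion "0 0 0.006 0; 0 0 0.006 0; 0 0 0.005 0; 0 0 0.004 0; 0 0 0.003 0; 0 0 0.002 0; 0 0 0.001 0; 0 0 0 0"

```text
clock: 24.43
ee_pos: [0.4616, -0.159, 0.0056]
eef_rot: [-3.14, -0.103, 0.0]
ft_force: [-0.5, -0.1, -2.7]
opening: 0.0238
grip_force: 50.0
```

>>> drive_tool --motion "0 0 0 0; 0 0 0 0; 0 0 0 0; 0 0 0 0; 0 0 0 0; 0 0 0 0; 0 0 0 0; 0 0 0 0" --claw 1

```text
clock: 25.1
ee_pos: [0.4617, -0.1591, 0.0057]
eef_rot: [3.14, 0.103, 0.0]
ft_force: [-0.5, 0.1, 0.7]
opening: 0.0723
grip_force: 0.0
```

>>> drive_tool --motion "0 0 0 0; 0 0 0 0; 0 0 -0.01 0; 0 0 -0.02 0; 0 0 -0.03 0; 0 0 -0.03 0; 0 0 -0.03 0; 0 0 -0.02 0"

```text
clock: 25.77
ee_pos: [0.4623, -0.1593, 0.1492]
eef_rot: [3.139, 0.103, 0.004]
ft_force: [1.3, -0.8, 0.3]
opening: 0.0917
grip_force: 0.0
```

>>> drive_tool --motion "-0.01 0.02 -0.01 0; -0.01 0.02 -0.01 0; -0.01 0.02 0 0; -0.01 0.02 0 0; -0.01 0.02 0 0; -0.01 0.02 0 0; 0 0 0 0; 0 0 0 0"

```text
clock: 26.43
ee_pos: [0.409, -0.2837, 0.1664]
eef_rot: [3.14, 0.099, 0.0]
ft_force: [1.0, 0.3, 1.0]
opening: 0.092
grip_force: 0.0
```

```bash
python3 - <<'E'
from h import *
im,d=r.snapshot("top");save("t9.png",cv2.resize(im[110:320,110:460],None,fx=2.2,fy=2.2))
p=pts("top",d,d>0)
n=p[np.hypot(p[:,0]-.6074,p[:,1]-.1014)<.028]
t=n[(n[:,2]>.112)&(n[:,2]<.125)];print("nut",len(t),rectfit(t))
q=p[(p[:,0]>.35)&(p[:,0]<.6)&(p[:,1]>-.21)&(p[:,1]<-.09)&(p[:,2]<.04)]
h=q[q[:,2]>.0075];print("sp",rectfit(h),np.percentile(h[:,2],[5,25,50,75,95,99]).round(4))
for k in("jar","tin","bowl"):
    o=r.outline_of("top",k)
    if o: print(k,o[0]["box"])
E
```

```text
nut 173 ((0.6084045171737671, 0.10236978530883789), (0.043604832142591476, 0.039584748446941376), 5.77607536315918)
sp ((0.4732096493244171, -0.1621331423521042), (0.22592219710350037, 0.07122036814689636), 6.445196628570557) [0.0104 0.0134 0.0163 0.0189 0.0218 0.0234]
jar [162.0, 208.6, 39.7, 35.3]
tin [129.0, 134.5, 41.5, 35.0]
bowl [391.3, 138.7, 53.4, 48.6]
```

View pics/t9.png

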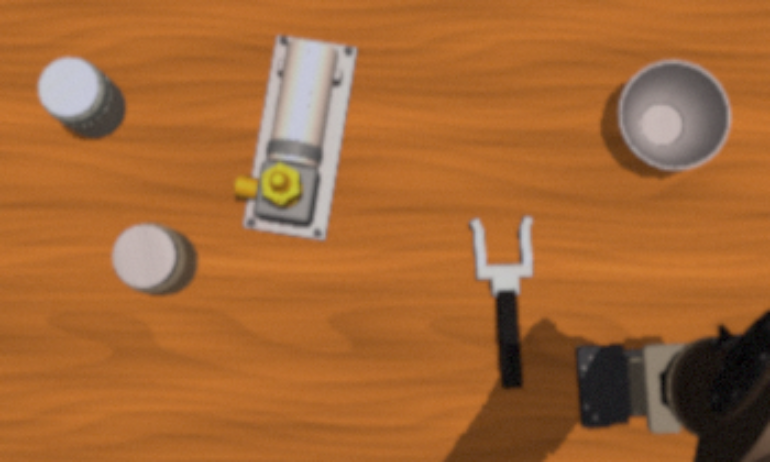

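The final top view shows the spanner flat on the worktop (px 505,300), released and clear of the filter. The jar, tin and bowl have not moved.

```bash
python3 -c "
from bench import r
print(r.hand_in())"
```

```text
the job is handed in; nothing more can be done
None
```

The nut was turned by the fingers to about 1.17 rad and tightened with the spanner to about 1.88 rad (camera measurements). The spanner was then laid flat and released clear of the filter, the jar, tin and bowl stayed where they were, and the job is handed in (no verdict returned).

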